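# Shut and bar the stamp cupboard

## Robot

A 6-joint arm with a two-finger parallel gripper is mounted at the origin on the work surface; the furniture and walls round the work are solid. World frame = base frame: x ahead of the robot, y to its left, z up, the work surface at z = 0. Lengths are in mm, angles in rad, forces in N, time in s.
With the tool pointing down it reaches from about 350 to 775 mm from the base axis. Payload 7.3 kg.
Tool frame: the origin (TCP) lies at the very end of the fingers, on their centre line; the grasp point (between the pads) lies 19 mm behind it; z points along the fingers, y is the line along which they close (so a half turn about z gives the same grasp; the last joint's range is limited). The gripper opens to 92 mm and grips with 3 to 60 N. Pads are 19 mm wide; open, the fingers measure 130 mm over their backs; the gripper's body (75 mm by 190 mm) begins 47 mm behind the grasp point.
Start: joints at [1.119, 0.342, 1.524, -0, 1.275, -0.146], TCP at [158.04, 500.668, 226.741] pointing down, gripper open.
Joint ranges: [-2.53, 2.53], [-0.77, 2.02], [0.04, 2.7], [-1, 4.14], [0.28, 2.66], [-3.11, 3.11]. Speed limits (rad/s): [2.57, 2.57, 3.14, 3.14, 3.14, 3.14].

## Interface

Orientations are given as [roll, pitch, yaw] about the fixed x, y, z axes, in that order (R = Rz(yaw) Ry(pitch) Rx(roll)).
In Python, from plant import get_obs, vision, workorder gives the robot as it stands.
- The arm moves only by the shell command python3 -m pendant 'ROWS' [OPENING]. ROWS is a JSON object of lists of equal length, an entry for each row: "dp": the shift along the tool's x, y, z in m, a list of three; "rotation": the turn, a rotation vector about the tool's x, y, z in rad, a list of three. A call has 1 to 8 rows; each row is the pose to reach, as a shift and turn from the pose commanded when the call began, along the tool's axes at that moment; what a row does not reach only later rows make up. A row lasts 1/8 s, in which the tool goes at most 62.5 mm and 10.7 degrees, less where a joint would pass 70% of its speed; a pose out of reach is approached as far as the arm can. A call with a gripper value outside its range is refused whole. OPENING is the finger opening in m, from 0 to 0.0918, set as the call begins (- or left out, the last holds). The fingers move at their own pace and stop on an object; the grip force is fixed at half the most. Time passes only in rows, so rows that repeat a pose let the fingers close. It gives the time, the measured TCP pose, the force, the opening and the grip force at its end, in the units of the state.
- get_obs(): the state, without advancing time (a new reading comes with each control period).
- vision.capture(name): name is "scene" or "top"; returns a dict with "pixels" (400x640x3 uint8, red, green, blue), "vfov" (degrees; the focal length in pixels is half the picture's height over the tangent of half this angle, whatever the lens; pixels are square), "cx", "cy" (the principal point, pixels), "pose" (4x4, takes a point from camera to world coordinates). Camera axes: x right, y up, looking along -z (the intrinsics and any distortion apply to the point x, -y, -z); pixel columns grow to the right and rows downward; lengths in mm; the calibration is good to about 2 mm. A picture is of the moment at which its call begins. There is no depth.
- workorder.close_job(): hands the job in; it is judged then, once.
The state is a dict: "time": time; "joint_positions": joint angles; "dq": joint speeds; "tau": joint torques, N m; "tool_pos": TCP position; "tcp_rot": TCP orientation; "contact_force": force on the tool from outside, world axes, zero at the start; "moment": the same for the moment, N m; "grip_width": finger opening in mm; "finger_force": force on a finger pad.
Only numpy, scipy, OpenCV 4.12 (cv2) and the standard library are available. Lean on these libraries where they do the work, as an engineer would, in place of code of your own. Each camera call takes 0.05 s, during which the arm holds its last target. There are 200 camera calls.

## Task

Shut the little plywood stamp cupboard: with the fingertips push its open door fully closed without slamming it, and only then push the wooden bar on the front all the way across so that it bars the door. Push only; leave the stamps inside and everything else on the table and on the cupboard where it is.

Things in the scene. Friction and masses are not known exactly. Their poses are not given: they have to be found in the camera images.
- cupboard: Low plywood cupboard fixed on the table, 120 deep, 230 wide, 130 mm high, on 22 mm feet. Origin: centre of its underside; x points from its front to its back, y to the left for someone facing its front, z up. Front plane at x = -60 mm: the door covers y = -25 to 107, a fixed panel y = -28 to -115. Closed flat roof.
- door_hinge (a point): Lower end of the door's upright hinge axis, at cupboard [-60, 107, 32] mm; fixed, axes as the cupboard's. With the door at angle a (joint door) the panel runs from here along [-sin a, -cos a] and its outer face looks along [-cos a, sin a] (cupboard x, y); the axis lies in the outer face.
- door (a joint): Door angle, rad: 0 = shut against its stop, flush with the panel; grows as the free edge swings out to the front. Stays where left: friction 0.04 N m, damping 0.03 N m s/rad, no spring. Plain plywood panel without handle, reaching 132 mm from the hinge axis, 14 mm thick, from 32 to 118 mm above the table.
- door_face (a point): Point on the door's outer face, 95 mm from the hinge axis, 82 mm above the table; moves with the door. Its axes turn with the door: -x is the outward normal of the outer face.
- bar (a joint): Travel of the wooden bar, m: 0 = drawn back to the cupboard's right, 0.045 = fully home at its stop, across the door's free edge. It slides along the cupboard's +y with about 2 N friction and stays where left. Starts at 0 to 0.006.
- bar_tail (a point): Centre of the bar's right-hand (-y) end face, to be pushed towards cupboard +y; at cupboard x = -74 mm, 85 mm above the table; y = -132 mm at bar 0, -87 mm at home. Moves with the bar, axes as the cupboard's. Bar 95 long, 22 thick (x), 30 mm high, in two steel staples that reach to x = -90 mm and cover y = -41 to -75 mm, z = 65 to 105 mm.
- stamp_a: Wooden stamp standing in the cupboard, 30x30x52 mm; origin at the centre of its underside. Leave it.
- stamp_b: Smaller wooden stamp standing in the cupboard, 24x24x52 mm; origin at the centre of its underside. Leave it.
- rubber_rib: Kidney-shaped rubber rib, 45x94x10 mm, lying on the rear half of the cupboard's roof; origin at the centre of its underside. Leave it.
- tape_roll: Roll of masking tape, 100 mm across, 25 mm high, flat on the table in front of the cupboard; the door passes over it. Origin at the centre of its underside. Leave it.
- wood_rib: Kidney-shaped wooden rib, 50x104x10 mm, flat on the table in front of the cupboard. Origin at the centre of its underside. Leave it.
- slip_pot: Slip pot, 68 mm across, 69 mm high, on the far edge of the table, left of the cupboard. Origin at the centre of its underside. Leave it.
- spray_bottle: Spray bottle, 56x120x272 mm, standing left of and behind the cupboard. Origin at the centre of its underside. Leave it.
- plaque_cutter: Scalloped metal cutter with a wooden grip, 129x129x65 mm, at the far left of the table. Origin at the centre of its underside. Leave it.

How it is judged:
By the outcome, as a careful person would: the job done as asked, in the order asked, and still so for the second after the job is handed in, with the robot touching nothing.
It also fails if it takes over 45 s, if anything falls off the work surface, if the arm or the gripper's body presses on something with over 40 N, if the wrist force passes 120 N, or if a joint passes its speed limit or range.

## Working session

There is one attempt and no reset: what is moved stays moved. The work goes in short steps, Python scripts to look and compute and a shell command to move; the robot and the scene stay as the last step left them, time stands still between calls to the robot, and variables do not carry over. Pictures are saved under pics/ and viewed, at most 10 in all, crops included, and the job is handed in when it is done.

```bash
mkdir -p pics; python3 - <<'E'
from plant import get_obs, vision
import cv2,json
o=get_obs(); print({k:o[k] for k in('time','tool_pos','tcp_rot','contact_force','grip_width')})
for n in('scene','top'):
    c=vision.capture(n); cv2.imwrite(f'pics/{n}0.png',c['pixels'][:,:,::-1]); print(n,c['vfov'],c['cx'],c['cy'],c['pose'],[k for k in c])
E
```

```text
{'time': 0.0, 'tool_pos': array([157.83572296, 500.28072716, 226.04046909]), 'tcp_rot': array([-3.14005707e+00, -2.20962900e-04,  2.83584162e+00]), 'contact_force': array([ 1.12321919, -0.10916282, -0.2001848 ]), 'grip_width': 91.61426641035587}
scene 42.75739305004586 311.9277368468634 193.1220694493316 [[-6.14729429e-01  3.34949839e-01 -7.14084263e-01 -7.74856418e+02]
 [-7.88733329e-01 -2.57916627e-01  5.58013216e-01  9.57782215e+02]
 [ 2.73223260e-03  9.06249204e-01  4.22735042e-01  8.52102938e+02]
 [ 0.00000000e+00  0.00000000e+00  0.00000000e+00  1.00000000e+00]] ['pixels', 'vfov', 'cx', 'cy', 'pose']
top 54.74525398488539 316.3122692665828 202.06908128168612 [[ 7.77157467e-03  9.83902259e-01 -1.78538362e-01  2.80746554e+02]
 [-9.99958945e-01  6.81466931e-03 -5.97231352e-03 -5.10446028e+01]
 [-4.65949287e-03  1.78577447e-01  9.83914826e-01  1.28791523e+03]
 [ 0.00000000e+00  0.00000000e+00  0.00000000e+00  1.00000000e+00]] ['pixels', 'vfov', 'cx', 'cy', 'pose']
```

View pics/scene0.png

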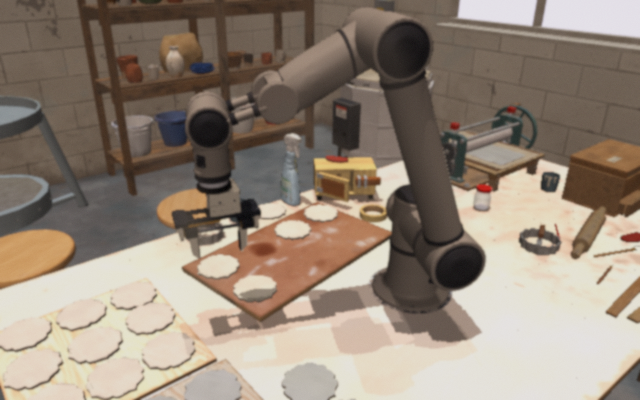

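View pics/top0.png

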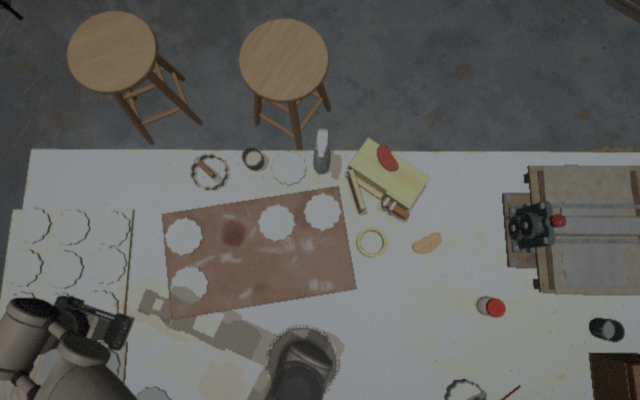

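The scene view shows the cupboard at about (345,178) with its door open at (335,188), and the tape roll at (372,213). In the top view the cupboard is at (390,175), the door is a strip at (357,193), the bar is near (393,207), the tape is at (372,242) and the wood rib at (427,243). I'll zoom in.

```bash
python3 - <<'E'
import cv2,numpy as np
a=cv2.imread('pics/scene0.png')[145:230,295:400]; b=cv2.imread('pics/top0.png')[130:230,335:440]
cv2.imwrite('pics/z0.png',np.vstack([cv2.resize(a,(420,340)[::1],interpolation=cv2.INTER_CUBIC)[:260]]) if 0 else np.hstack([cv2.resize(a,(395,320),interpolation=cv2.INTER_CUBIC),cv2.resize(b,(395,376),interpolation=cv2.INTER_CUBIC)[:320]]))
cv2.imwrite('pics/zt.png',cv2.resize(b,None,fx=6,fy=6,interpolation=cv2.INTER_CUBIC)[:600]); cv2.imwrite('pics/zs.png',cv2.resize(a,None,fx=7,fy=7,interpolation=cv2.INTER_CUBIC)[:600])
E
```

```text
(no output)
```

View pics/zt.png

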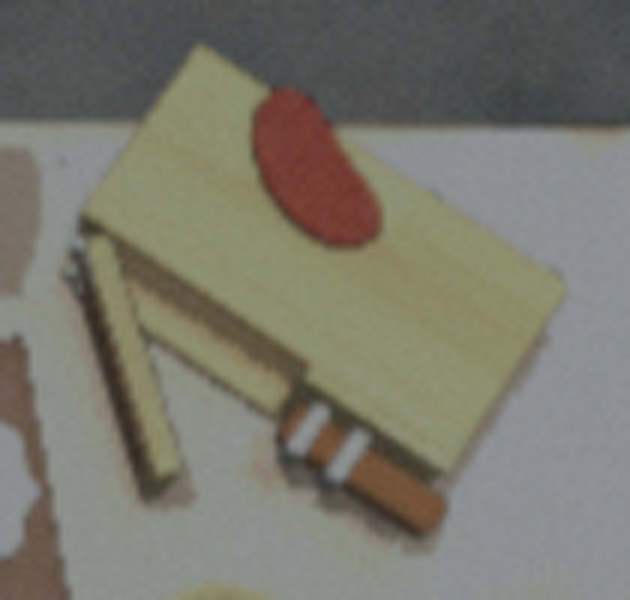

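View pics/zs.png

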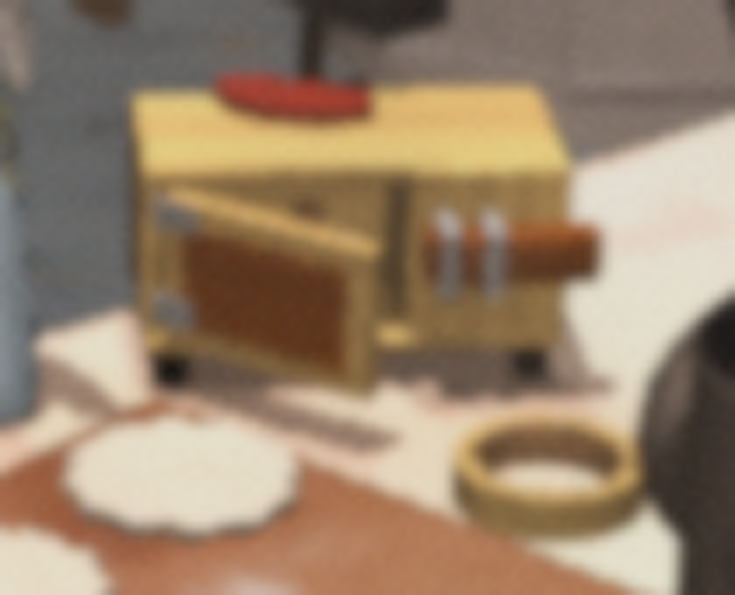

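The crops show the roof corners clearly in both views. In crop pixels the roof's front-left corner is at (83,215) top and (148,177) scene, and the door's free edge is at (165,478) top and (365,245) scene. The bar tail is at (435,515) top and (598,250) scene. Next I'll triangulate these.

```bash
cat > h.py <<'E'
import numpy as np, cv2
from plant import vision,get_obs
def ray(c,u,v):
    f=200/np.tan(np.radians(c['vfov']/2)); P=np.array(c['pose'])
    d=P[:3,:3]@np.array([(u-c['cx'])/f,-(v-c['cy'])/f,-1.]); return P[:3,3],d/np.linalg.norm(d)
def tri(r1,r2):
    A=np.stack([r1[1],-r2[1]],1); t=np.linalg.lstsq(A,r2[0]-r1[0],rcond=None)[0]
    p=r1[0]+t[0]*r1[1]; q=r2[0]+t[1]*r2[1]; return (p+q)/2,np.linalg.norm(p-q)
def plane(r,z): return r[0]+r[1]*(z-r[0][2])/r[1][2]
def T(c,x,y): return ray(c,(x+.5)/6-.5+335,(y+.5)/6-.5+130)
def S(c,x,y): return ray(c,(x+.5)/7-.5+295,(y+.5)/7-.5+145)
E
python3 - <<'E'
from h import *
np.set_printoptions(precision=1,suppress=True)
s,t=vision.capture('scene'),vision.capture('top')
P={'BL':((201,44),(133,93)),'FL':((82,217),(146,177)),'FR':((440,473),(572,165)),'BR':((567,288),(545,86)),
'doorfree_out_top':((145,487),(355,253)),'doorfree_in_top':((180,472),(379,242)),'bartail_top_front':((425,533),(597,230)),
'rib':((315,168),(293,95)),'tape':None}
R={}
for k,v in P.items():
    if v: R[k],g=tri(T(t,*v[0]),S(s,*v[1])); print(k,R[k],'gap',round(g,1))
C=(R['BL']+R['FL']+R['FR']+R['BR'])/4
ey=(R['FL']-R['FR']+R['BL']-R['BR'])[:2];ex=(R['BL']-R['FL']+R['BR']-R['FR'])[:2]
print(C,'w',np.linalg.norm(ey)/2,'d',np.linalg.norm(ex)/2,'yaw',np.degrees(np.arctan2(ey[1],ey[0]))-90,np.degrees(np.arctan2(ex[1],ex[0])))
# roof-mask check in top view
im=cv2.resize(t['pixels'][130:230,335:440],None,fx=6,fy=6,interpolation=cv2.INTER_CUBIC)
# dark-edge: corner on z=130 plane from top only
for k in('BL','FL','FR','BR'): print(k,plane(T(t,*P[k][0]),130),plane(S(s,*P[k][1]),130))
# tape / wood rib in full top image
hsv=cv2.cvtColor(t['pixels'],cv2.COLOR_RGB2HSV)
m=cv2.inRange(hsv,(8,60,90),(32,255,255)); m[:222]=0; m[270:]=0; m[:,:355]=0; m[:,445:]=0
for c in cv2.findContours(m,cv2.RETR_EXTERNAL,cv2.CHAIN_APPROX_NONE)[0]:
    if cv2.contourArea(c)>60:
        r=cv2.minAreaRect(c); print('blob',r, plane(ray(t,*r[0]),15))
E
```

```text
BL [ 701.1 -204.5  128.6] gap 1.9
FL [ 608.7 -141.5  123.6] gap 2.9
FR [ 473.1 -322.3  129.6] gap 0.4
BR [ 568.6 -392.1  129.5] gap 4.1
doorfree_out_top [ 469.4 -171.   119.7] gap 8.2
doorfree_in_top [ 476.1 -190.6  118.5] gap 4.0
bartail_top_front [ 447.2 -319.3  101.5] gap 2.0
rib [ 631.4 -261.8  135.4] gap 0.4
[ 587.9 -265.1  127.8] w 227.85610832267616 d 115.00967335325252 yaw -36.04365831912421 -35.255532580197915
BL [ 699.9 -205.   130. ] [ 699.2 -201.7  130. ]
FL [ 605.9 -142.1  130. ] [ 597.8 -131.   130. ]
FR [ 473.2 -322.1  130. ] [ 472.4 -321.8  130. ]
BR [ 569.9 -390.5  130. ] [ 566.3 -392.8  130. ]
blob ((427.4000549316406, 243.8000030517578), (14.310833930969238, 29.516094207763672), 63.43495178222656) [ 375.1 -408.8   15. ]
```

```bash
cat >> h.py <<'E'
YAW=np.radians(-35.6); C0=np.array([587.5,-265.]); ex=np.array([np.cos(YAW),np.sin(YAW)]); ey=np.array([-ex[1],ex[0]])
def cb(p): d=np.array(p[:2])-C0; return np.array([d@ex,d@ey])
def w(x,y): return C0+x*ex+y*ey
def show(tgt=None):
    from scipy.spatial.transform import Rotation as Ro
    o=get_obs(); R=Ro.from_euler('xyz',o['tcp_rot']).as_matrix(); p=np.array(o['tool_pos'])
    np.set_printoptions(precision=3,suppress=True)
    print('t',round(o['time'],2),'pos',p,'cb',cb(p),'rot',o['tcp_rot'],'F',o['contact_force'],'q',o['joint_positions'],'w',o['grip_width'])
    if tgt is not None:
        Rt=Ro.from_euler('xyz',[np.pi,0,0.95]).as_matrix()
        print('dp',R.T@(np.array(tgt)-p),'rotvec',Ro.from_matrix(R.T@Rt).as_rotvec())
E
python3 - <<'E'
from h import *
np.set_printoptions(precision=1,suppress=True)
t=vision.capture('top');h=w(-60,107);print('hinge',h)
for q in((145,487),(180,472),(163,480)):
    p=plane(T(t,*q),118); c=cb(p)-[-60,107]; print(p,c,np.hypot(*c),'a',np.degrees(np.arctan2(-c[0],-c[1])))
print('bar tail',cb(plane(T(t,435,515),100)),cb(plane(T(t,425,533),100)))
print('tape',cb(plane(ray(t,372,242),20)),'bottle',cb(plane(ray(t,322,172),0)),cb(plane(ray(t,322,135),270)))
E
python3 -m pendant '{"dp":[[-0.048,-0.018,0],[-0.096,-0.036,0],[-0.144,-0.054,0],[-0.192,-0.072,0],[-0.240,-0.090,0],[-0.288,-0.108,0],[-0.336,-0.126,0],[-0.382,-0.142,0]],"rotation":[[0,0,0.125],[0,0,0.25],[0,0,0.375],[0,0,0.5],[0,0,0.625],[0,0,0.75],[0,0,0.875],[0,0,1.0]]}' 0
python3 -c "
from h import *
show([*w(-175,75),200])"
```

```text
hinge [ 601.  -143.1]
[ 466.9 -174.2  118. ] [ -90.9 -103.4] 137.658145518553 a 41.3384481975297
[ 474.8 -192.2  118. ] [ -74.  -113.4] 135.41736323281518 a 33.147543115950576
[ 470.6 -183.4  118. ] [ -82.6 -108.7] 136.5095839823463 a 37.20961930534561
bar tail [ -71.4 -125.9] [ -82.3 -126.9]
tape [-191.7  -90. ] bottle [-92.1 183.8] [-65.7 206.1]
time: 1.25
tool_pos: [480.8, 249.0, 226.7]
tcp_rot: [3.142, -0.0, 1.831]
contact_force: [-0.5, 0.3, -0.9]
grip_width: 16.0
finger_force: 0.0
t 1.25 pos [480.767 248.957 226.699] cb [-385.971  355.767] rot [ 3.142 -0.     1.831] F [-0.474  0.288 -0.903] q [0.336 0.372 1.479 0.    1.291 0.076] w 16.022252849278885
dp [-341.35   -82.599   26.641] rotvec [-0.    -0.     0.881]
```

```bash

python3 -m pendant '{"dp":[[-0.045,-0.011,0],[-0.090,-0.022,0],[-0.135,-0.033,0],[-0.180,-0.044,0],[-0.225,-0.055,0],[-0.270,-0.066,0],[-0.315,-0.077,0.013],[-0.341,-0.083,0.027]],"rotation":[[0,0,0.11],[0,0,0.22],[0,0,0.33],[0,0,0.44],[0,0,0.55],[0,0,0.66],[0,0,0.77],[0,0,0.881]]}' 0
python3 -c "
from h import *
show([*w(-170,70),92])"
```

```text
time: 2.25
tool_pos: [488.7, -102.7, 199.5]
tcp_rot: [3.141, -0.0, 0.949]
contact_force: [-0.4, 0.6, 0.7]
grip_width: 0.1
finger_force: 0.0
t 2.25 pos [ 488.745 -102.713  199.47 ] cb [-174.769   74.468] rot [ 3.141 -0.     0.949] F [-0.406  0.612  0.683] q [-0.361  0.32   1.637 -0.     1.184  0.261] w 0.07281513304125033
dp [ -4.477   4.693 107.473] rotvec [ 0.001 -0.    -0.001]
```

```bash

python3 -m pendant '{"dp":[[0,0,0.020],[-0.002,0.002,0.040],[-0.004,0.004,0.060],[-0.004,0.005,0.080],[-0.004,0.005,0.100],[-0.004,0.005,0.107],[-0.004,0.005,0.107]],"rotation":[[0,0,0],[0,0,0],[0,0,0],[0,0,0],[0,0,0],[0,0,0],[0,0,0]]}' 0
python3 - <<'E'
from h import *
show()
for n,(a,b,c,d) in {'top':(120,250,310,450),'scene':(130,240,270,400)}.items():
    cv2.imwrite(f'pics/{n}1.png',cv2.resize(vision.capture(n)['pixels'][a:b,c:d,::-1],None,fx=4,fy=4,interpolation=cv2.INTER_CUBIC))
a,b=cv2.imread('pics/top1.png'),cv2.imread('pics/scene1.png')
a=cv2.resize(a,(400,371));b=cv2.resize(b,(400,338));cv2.imwrite('pics/both1.png',np.hstack([a[:338],b]))
E
```

```text
time: 3.12
tool_pos: [490.5, -106.7, 92.6]
tcp_rot: [-3.141, 0.0, 0.955]
contact_force: [-0.1, -0.8, -0.7]
grip_width: 0.4
finger_force: 0.0
t 3.12 pos [ 490.493 -106.693   92.613] cb [-171.031   72.249] rot [-3.141  0.     0.955] F [-0.072 -0.823 -0.744] q [-0.367  0.455  1.767  0.     0.921  0.249] w 0.360029652424295
```

View pics/both1.png

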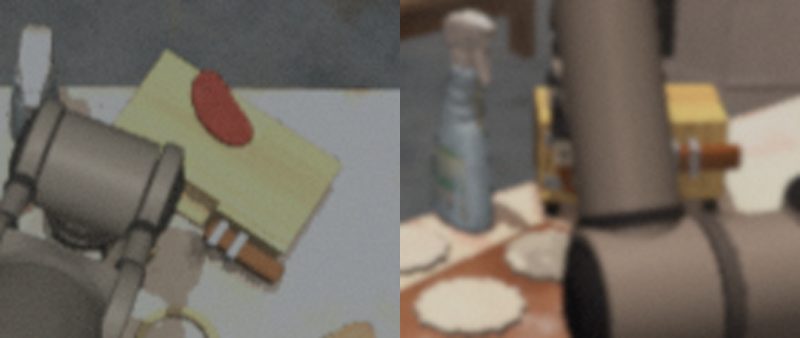

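Both views show the wrist in front of the door, clear of the bottle (top crop (35,100)), with the bar and rib undisturbed. I'll start pushing along the arc.

```bash
R8='see rows'
python3 -m pendant '{"dp":[[-0.010,0.012,0],[-0.020,0.023,0],[-0.025,0.028,0],[-0.028,0.032,0],[-0.031,0.036,0],[-0.034,0.041,0],[-0.037,0.0455,0],[-0.039,0.050,0]],"rotation":[[0,0,0],[0,0,0],[0,0,0],[0,0,0],[0,0,0],[0,0,0],[0,0,0],[0,0,0]]}' 0
python3 -m pendant '{"dp":[[-0.002,0.004,0],[-0.0035,0.0085,0],[-0.005,0.013,0],[-0.006,0.0175,0],[-0.007,0.022,0],[-0.0078,0.0265,0],[-0.0084,0.031,0],[-0.0088,0.033,0]],"rotation":[[0,0,0],[0,0,0],[0,0,0],[0,0,0],[0,0,0],[0,0,0],[0,0,0],[0,0,0]]}' 0
python3 - <<'E'
from h import *
show([*w(-79,21.5),92])
a,b=[cv2.resize(vision.capture(n)['pixels'][y:y+84,x:x+100,::-1],(400,336),interpolation=cv2.INTER_CUBIC) for n,y,x in(('top',130,340),('scene',140,300))]
cv2.imwrite('pics/both2.png',np.hstack([a,b]))
E
```

```text
time: 4.22
tool_pos: [508.9, -167.7, 92.7]
tcp_rot: [-3.141, -0.0, 0.955]
contact_force: [0.0, 0.6, -0.4]
grip_width: 0.5
finger_force: 0.3
time: 5.22
tool_pos: [531.0, -193.9, 92.7]
tcp_rot: [3.141, -0.0, 0.955]
contact_force: [-0.2, 0.6, 0.2]
grip_width: 0.1
finger_force: 0.2
t 5.22 pos [ 530.973 -193.895   92.679] cb [-87.354  24.911] rot [ 3.141 -0.     0.955] F [-0.219  0.609  0.154] q [-0.486  0.551  1.588  0.     1.003  0.13 ] w 0.1337600963517867
dp [-3.455  8.336  0.679] rotvec [ 0.    -0.     0.005]
```

View pics/both2.png

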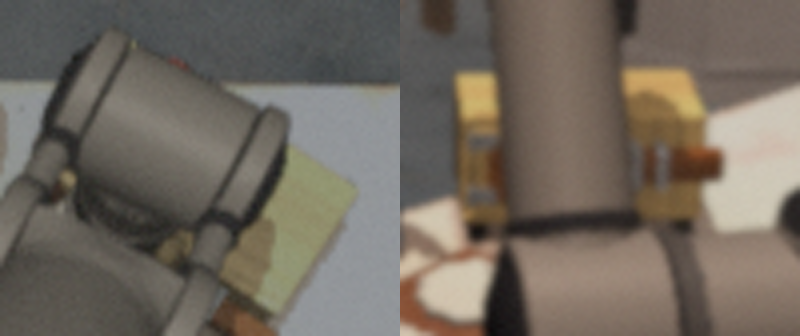

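The wrist hides the door, but its hinge side at scene crop (482,150) now looks nearly flush, and nothing else has moved. I'll finish the push slowly and watch the force.

```bash
python3 -m pendant '{"dp":[[0,0.001,0],[0,0.002,0],[0,0.003,0],[0,0.004,0],[0,0.005,0],[0,0.006,0],[0,0.007,0],[0,0.008,0]],"rotation":[[0,0,0],[0,0,0],[0,0,0],[0,0,0],[0,0,0],[0,0,0],[0,0,0],[0,0,0]]}' 0
python3 -m pendant '{"dp":[[0,0.0007,0],[0,0.0015,0],[0,0.002,0],[0,0.002,0]],"rotation":[[0,0,0],[0,0,0],[0,0,0],[0,0,0]]}' 0
python3 -c "
from h import *
show()"
```

```text
time: 6.32
tool_pos: [537.3, -198.4, 92.7]
tcp_rot: [3.142, -0.0, 0.955]
contact_force: [-1.2, 0.3, 0.1]
grip_width: 0.4
finger_force: 0.3
time: 6.82
tool_pos: [538.1, -199.0, 92.6]
tcp_rot: [-3.14, 0.0, 0.955]
contact_force: [-4.3, 2.1, 2.3]
grip_width: 0.2
finger_force: 2.7
t 6.83 pos [ 538.066 -198.956   92.625] cb [-78.641  24.924] rot [-3.14   0.     0.955] F [-4.252  2.082  2.277] q [-0.488  0.565  1.561  0.     1.018  0.128] w 0.18389368498770856
```

```bash
python3 -m pendant '{"dp":[[0,0.001,0],[0,0.0015,0],[0,0.002,0],[0,0.002,0],[0,0.000,0],[0,-0.004,0],[0,-0.015,0],[0,-0.040,0]],"rotation":[[0,0,0],[0,0,0],[0,0,0],[0,0,0],[0,0,0],[0,0,0],[0,0,0],[0,0,0]]}' 0
python3 -m pendant '{"dp":[[0,-0.035,0],[-0.04,-0.035,0],[-0.085,-0.035,0],[-0.13,-0.035,0.003],[-0.17,-0.035,0.006],[-0.190,-0.035,0.008],[-0.2,-0.035,0.010],[-0.2,-0.035,0.010]],"rotation":[[0,0,0],[0,0,0],[0,0,0],[0,0,0],[0,0,0],[0,0,0],[0,0,0],[0,0,0]]}' 0
python3 - <<'E'
from h import *
show([*w(-88,-165),82])
a,b=[cv2.resize(vision.capture(n)['pixels'][y:y+84,x:x+100,::-1],(400,336),interpolation=cv2.INTER_CUBIC) for n,y,x in(('top',130,340),('scene',140,300))]
cv2.imwrite('pics/both3.png',np.hstack([a,b]))
E
```

```text
time: 7.82
tool_pos: [506.2, -176.4, 92.6]
tcp_rot: [3.14, -0.0, 0.954]
contact_force: [-0.1, -0.5, 0.5]
grip_width: 0.3
finger_force: 0.0
time: 8.82
tool_pos: [361.9, -319.3, 82.6]
tcp_rot: [-3.142, -0.0, 0.954]
contact_force: [0.7, -0.2, 0.0]
grip_width: 0.3
finger_force: 0.0
t 8.82 pos [ 361.911 -319.3     82.605] cb [-151.818 -175.472] rot [-3.142 -0.     0.954] F [ 0.729 -0.215  0.025] q [-0.882  0.441  1.829  0.     0.871 -0.265] w 0.2852235530380827
dp [10.182 63.865  0.606] rotvec [-0.    -0.     0.004]
```

View pics/both3.png

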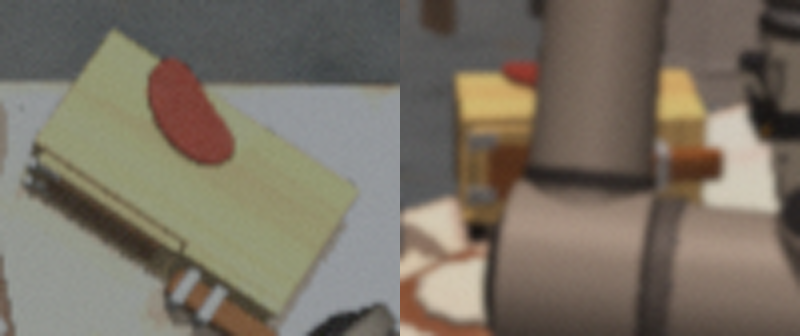

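The top view shows the door flush along the front edge, crop (38,148) to (185,245), and the bar is still drawn back. The gripper is now to the right of the bar tail, so I'll push the bar.

```bash
python3 -m pendant '{"dp":[[0,0.015,0],[0,0.035,0],[0,0.055,0],[0,0.066,0],[0.010,0.066,0],[0.020,0.066,0],[0.028,0.066,0],[0.032,0.066,0]],"rotation":[[0,0,0],[0,0,0],[0,0,0],[0,0,0],[0,0,0],[0,0,0],[0,0,0],[0,0,0]]}' 0
python3 -m pendant '{"dp":[[0.004,0,0],[0.008,0,0],[0.012,0,0],[0.016,0,0],[0.020,0,0],[0.024,0,0],[0.028,0,0],[0.032,0,0]],"rotation":[[0,0,0],[0,0,0],[0,0,0],[0,0,0],[0,0,0],[0,0,0],[0,0,0],[0,0,0]]}' 0
python3 -c "
from h import *
show([*w(-86,-96.5),82])"
```

```text
time: 9.93
tool_pos: [434.6, -330.6, 82.8]
tcp_rot: [-3.142, -0.0, 0.956]
contact_force: [0.1, -0.5, 1.2]
grip_width: 0.5
finger_force: 0.0
time: 10.92
tool_pos: [453.0, -304.9, 82.6]
tcp_rot: [-3.141, -0.0, 0.955]
contact_force: [-2.0, -0.8, 0.5]
grip_width: 0.1
finger_force: 1.1
t 10.93 pos [ 452.968 -304.948   82.598] cb [ -86.133 -110.796] rot [-3.141 -0.     0.955] F [-2.031 -0.755  0.52 ] q [-0.733  0.535  1.653  0.     0.954 -0.117] w 0.1442125588475577
dp [14.295  0.21   0.6  ] rotvec [-0.    -0.     0.005]
```

Bar friction of about 2 N is being felt. I'll go on slowly to the stop.

```bash
python3 -m pendant '{"dp":[[0.002,0,0],[0.004,0,0],[0.006,0,0],[0.008,0,0],[0.010,0,0],[0.0115,0,0],[0.013,0,0],[0.0145,0,0]],"rotation":[[0,0,0],[0,0,0],[0,0,0],[0,0,0],[0,0,0],[0,0,0],[0,0,0],[0,0,0]]}' 0
python3 -m pendant '{"dp":[[0.001,0,0],[0.002,0,0],[0.003,0,0],[0.003,0,0]],"rotation":[[0,0,0],[0,0,0],[0,0,0],[0,0,0]]}' 0
python3 -c "
from h import *
show()"
```

```text
time: 11.92
tool_pos: [460.5, -294.5, 82.7]
tcp_rot: [-3.141, 0.002, 0.955]
contact_force: [-9.1, -9.0, -0.3]
grip_width: 0.2
finger_force: 6.1
time: 12.42
tool_pos: [460.6, -294.3, 82.8]
tcp_rot: [-3.141, 0.006, 0.955]
contact_force: [-14.8, -13.5, 0.2]
grip_width: 0.3
finger_force: 10.3
t 12.43 pos [ 460.604 -294.344   82.775] cb [-86.097 -97.729] rot [-3.141  0.006  0.955] F [-14.834 -13.506   0.192] q [-0.705  0.536  1.651 -0.008  0.955 -0.085] w 0.2914254518447177
```

The bar is at its stop: the force rose to 20 N and motion ceased. I'll back off and check.

```bash
python3 -m pendant '{"dp":[[-0.004,0,0],[-0.012,0,0],[-0.03,0,0],[-0.055,0,0],[-0.07,-0.02,0],[-0.07,-0.05,-0.02],[-0.07,-0.08,-0.05],[-0.07,-0.1,-0.09]],"rotation":[[0,0,0],[0,0,0],[0,0,0],[0,0,0],[0,0,0],[0,0,0],[0,0,0],[0,0,0]]}' 0
python3 -m pendant '{"dp":[[0,0,-0.04],[-0.05,0,-0.08],[-0.10,0,-0.1],[-0.15,0,-0.1],[-0.2,0,-0.1],[-0.22,0,-0.1],[-0.22,0,-0.1]],"rotation":[[0,0,0],[0,0,0],[0,0,0],[0,0,0],[0,0,0],[0,0,0],[0,0,0]]}' 0
python3 - <<'E'
from h import *
show()
a,b=[cv2.resize(vision.capture(n)['pixels'][y:y+126,x:x+150,::-1],(400,336),interpolation=cv2.INTER_CUBIC) for n,y,x in(('top',130,310),('scene',120,260))]
cv2.imwrite('pics/both4.png',np.hstack([a,b]))
E
```

```text
time: 13.42
tool_pos: [339.4, -289.8, 173.1]
tcp_rot: [-3.14, -0.001, 0.954]
contact_force: [0.8, -1.1, -0.2]
grip_width: 0.5
finger_force: 0.0
time: 14.3
tool_pos: [213.0, -470.5, 272.3]
tcp_rot: [-3.141, -0.001, 0.953]
contact_force: [0.2, 0.5, -0.4]
grip_width: 0.6
finger_force: 0.0
t 14.3 pos [ 213.031 -470.489  272.305] cb [-184.861 -385.071] rot [-3.141 -0.001  0.953] F [ 0.25   0.484 -0.365] q [-1.294  0.294  1.465  0.     1.383 -0.676] w 0.6442721753462306
```

View pics/both4.png

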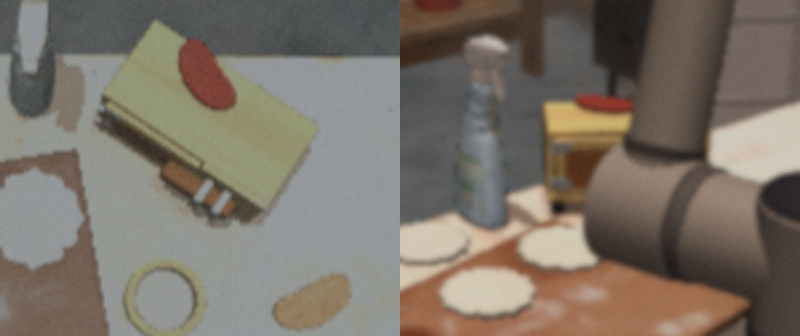

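The door is flush. The bar lies across its free edge, crop (165,172) to (235,212), and the tape, ribs and bottle haven't moved. Handing in.

```bash
python3 -c "
from plant import workorder
print(workorder.close_job())"
```

```text
the job is handed in; nothing more can be done
None
```

The door is shut against its stop and the bar is pushed fully home across it; in the last top view nothing else had moved (the stamps inside can't be seen), and the job was handed in after about 14 s of robot time.

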